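# Open the scooter's filter box: press the snap tab, push the cover off its seat

### The arm

A 6-joint arm with a two-finger parallel gripper is mounted at the origin on the work surface. World frame = base frame: x ahead of the robot, y to its left, z up, the work surface at z = 0. Lengths are in m, angles in degrees, forces in N, time in s.
With the tool pointing down it reaches from about 0.375 to 0.9 m from the base axis. Payload 3.1 kg.
Tool frame: the origin (TCP) lies at the very end of the fingers, on their centre line; the grasp point (between the pads) lies bot.hold_point_z behind it (bot.hold_point_z is the distance from the TCP to the grasp point, in m); z points along the fingers, y is the line along which they close (so a half turn about z gives the same grasp; the last joint's range is limited). The gripper opens to 87 mm and grips with 3 to 60 N. Pads are 19 mm wide; open, the fingers measure 117 mm over their backs; the gripper's body (75 mm by 190 mm) begins 51 mm behind the grasp point.
Start: joints at [-73.997, 30.224, 82.088, -0, 67.689, -10.227], TCP at [0.276, -0.561, 0.223] pointing down, gripper open.
Joint ranges: [-176.69, 176.69], [-43.24, 126.21], [12.49, 139.97], [-82, 262], [0, 151.66], [-163.58, 163.58]. Speed limits (degrees/s): [159.86, 159.86, 180, 180, 180, 180].

### API

Orientations are given as a 3x3 rotation matrix whose columns are the frame's x, y, z axes.
In Python, from rig import bot gives the robot as it stands.
- The arm moves only by the tool apply_moves, never from a script. Its argument "plan" is one flat list of numbers, 4 for each row, row after row: the shift along the world's x, y, z normalised to -1 to 1, where 1 is 0.05 m, then the turn about the world's z normalised to -1 to 1, where 1 is 10 degrees. A call has 1 to 12 rows; each row shifts and turns the commanded pose from where the row before left it; what a row does not reach is not made up. A row lasts 1/8 s, in which the tool goes at most 62.5 mm and 10.7 degrees, less where a joint would pass 70% of its speed; a pose out of reach is approached as far as the arm can. A call with a number of a shift or a turn outside -1 to 1 is refused whole. A call with a gripper value outside its range is refused whole. "grip" is the closure, from -1 (fully open) to 1 (shut), so that 0 is half open, set as the call begins (left out, the last holds). The fingers move at their own pace and stop on an object; the grip force is fixed at half the most. Time passes only in rows, so rows that do not move let the fingers close. It gives the time, the measured TCP pose, the force, the opening and the grip force at its end, in the units of the state.
- bot.read_state(): the state, without advancing time (a new reading comes with each control period).
- bot.capture(name): name is "side" or "top" or "wrist"; returns (picture, depth): 480x640x3 uint8, red, green, blue; 480x640 float32, m along the optical axis (not along the pixel's ray), 0 where there is no reading.
- bot.camera_info(name): a dict with "vertical_fov" (degrees; the focal length in pixels is half the picture's height over the tangent of half this angle, whatever the lens; pixels are square), "cx", "cy" (the principal point, pixels), "rvec" (rotation vector, rad) and "tvec" (3), from world to camera coordinates, as OpenCV has them; the wrist camera has in their place "mount" (4x4, takes a point from camera to tool coordinates, whose origin is the TCP and whose axes are the flange's). Camera axes: x right, y down, z forward; pixel columns grow to the right and rows downward; lengths in m; the calibration is good to about 2 mm. The wrist camera is an equidistant fisheye: a pixel r from the principal point sees the ray r / f radians off the axis. A picture is of the moment at which its call begins: read the wrist's pose just before it. camera_info takes no time and is no camera call.
- bot.hand_in(): hands the job in; it is judged then, once.
Trained networks look in the newest picture that a camera, given by its name, has taken for a name from the list of things; names that differ only in an ending like _2 or _b are one class to them, and where a whole thing is asked for, a point or a joint stands for the part that bears it (a point fixed in the world has none). Each returns a list of dicts, best first, with "p" (0 to 1); they miss things now and then, are a little off and sometimes report something else, mostly with a low value. They report only what shows in the picture. A call takes as long as a camera call. They do not tell look-alikes from the thing itself.
- bot.outline_of(camera, target): "mask" (480x640 bool, what is visible of it) and "xy" ([column, row] as shares, 0 to 1, of the picture: columns of its width, rows of its height, amid what is visible of it).
- bot.pinpoint(camera, target): "xy" ([column, row] as shares, 0 to 1, of the picture: columns of its width, rows of its height: a listed point, or the origin of a listed thing).
The state is a dict: "time_s": time; "joint_positions": joint angles; "qvel": joint speeds; "tau": joint torques, N m; "position": TCP position; "tcp_rot": TCP orientation; "force": force on the tool from outside, world axes, zero at the start; "moment": the same for the moment, N m; "opening": opening from 0.0 (shut) to 1.0 (fully open); "grasp_force": force on a finger pad.
Only numpy, scipy, OpenCV 4.12 (cv2) and the standard library are available. Lean on these libraries where they do the work, as an engineer would, in place of code of your own. Each camera call takes 0.05 s, during which the arm holds its last target. There are 200 camera calls.

### The job

The scooter's air filter needs a look. Press the snap tab of the filter box all the way down, then push the released cover by its rib along the top of the box until the filter opening is wholly uncovered, and leave the cover lying flat on top of the box. Only press and push: lift nothing, and leave everything else on the sill where it is.

Things in the scene. Friction and masses are not known exactly. Their poses are not given: they have to be found in the camera images.
- filter_box: Grey plastic air filter box fixed to the sill, 100 wide (own x), 250 long (own y), 50 mm high to its flat top. Origin: centre of its underside, z up. The -y end of the top is the seat with the filter opening, and has a round snout; the +y half is a plain flat deck, open at its end (y = +125 mm), onto which the cover slides along own +y.
- opening (a point): Centre of the filter opening (68 x 80 mm) at the level of the box's top: (0, -70, +50) mm in the box's frame; it spans y = -110 to -30 mm, pleated paper inside. Rails guide the cover: by the seat 62 mm above the sill, 4 mm lips over the outer 5 mm of the cover's sides; by the deck 56 mm above the sill, inner faces at x = +-45 mm.
- tab_top (a point): Centre of the top of the snap tab: a black block 36 (box x) by 24 mm (box y) on a post beside the box's -x long side; tab up, it is at (-72, -14, +62) mm in the box's frame. Its catch bar runs into the cover's path just beyond the cover's +y edge and blocks the cover until the tab is down.
- tab (a joint): Travel of the snap tab straight down, in m: 0 = up (cover locked), 0.010 = fully down against its stop (cover free; it clears from about 0.008). It yields to about 4 N and stays down when let go.
- cover: Loose black plastic cover, about 0.12 kg: slab 84 (x) by 96 (y) by 6 mm with an upright rib 50 (x) by 10 (y) mm centred at y = +22 mm, its top 22 mm above the underside. Origin: centre of the underside; axes as the box's. Shut, it is at about (0, -69, +50) mm in the box's frame; past y = +18 mm the opening is wholly uncovered; up to y = +77 mm the slab lies entirely on the deck.
- cap_pot: Bystander: red plastic pot of valve caps, 56 mm across, 42 mm high, near the -x side of the box's deck. Origin: centre of its underside.
- plug_socket: Bystander: steel spark plug socket, a tube 26 mm across, 58 mm high, upright near the -x side of the box's seat. Origin: centre of its underside.
- gear_lever: Bystander: chrome gear lever about 130 mm long, 21 mm high, lying beyond the +x side of the box's deck. Origin: middle of its length, on the sill.
- mirror: Bystander: black plastic mirror 72 x 112 x 22 mm with a short stem, lying beyond the +x side of the box's seat. Origin: centre of its underside.
- plug_mug: Bystander: white ceramic mug of spark plugs, 82 mm across, 92 mm high, plugs up to about 115 mm, on the left of the sill. Origin: centre of its underside.
- wrench: Bystander: steel spanner lying on the right of the sill, pointing ahead, beside the blue toolbox (which is fixed at the far right, 140 mm high). Origin: on the sill under its middle.
Not all that is in view belongs to the job. What is shaped like the cover but brown is not meant.

How it is judged:
By the outcome, as a careful person would: the job done as asked, in the order asked, and still so for the second after the job is handed in, with the robot touching nothing.
It also fails if it takes over 38 s, if anything falls off the work surface, if the arm or the gripper's body presses on something with over 40 N, if the wrist force passes 120 N, or if a joint passes its speed limit or range.

## Working session

There is one attempt and no reset: what is moved stays moved. The work goes in short steps, Python scripts to look and compute and a tool call to move; the robot and the scene stay as the last step left them, time stands still between calls to the robot, and variables do not carry over. Pictures are saved under pics/ and viewed, at most 10 in all, crops included, and the job is handed in when it is done.

Besides the shell and the picture viewer there is one more tool, called after "Emit:" by a JSON object that holds its "name" and its "arguments". apply_moves: Moves the arm, as the interface text tells. Its arguments: {"type":"object","properties":{"plan":{"type":"array","items":{"type":"number"}},"grip":{"type":"number"}},"required":["plan"]}

```bash
mkdir -p pics
cat > h.py <<'E'
import numpy as np,cv2
from rig import bot
def K(n):
    i=bot.camera_info(n); f=240/np.tan(np.radians(i["vertical_fov"])/2); return i,f
def unproj(n,uv,z=None,depth=None,st=None):
    """pixels (N,2) -> world; by plane height z, or depth values"""
    i,f=K(n); uv=np.atleast_2d(np.asarray(uv,float)); d=(uv-[i["cx"],i["cy"]])/f
    if n=="wrist":
        r=np.linalg.norm(d,axis=1)+1e-9; ray=np.c_[d/r[:,None]*np.sin(r)[:,None],np.cos(r)]
        M=np.array(i["mount"]); R=np.array(st["tcp_rot"])@M[:3,:3]; o=np.array(st["position"])+np.array(st["tcp_rot"])@M[:3,3]
    else:
        ray=np.c_[d,np.ones(len(d))]; Rc=cv2.Rodrigues(np.array(i["rvec"],float))[0]; R=Rc.T; o=-R@np.array(i["tvec"],float).ravel()
    if depth is not None: s=np.asarray(depth)/ray[:,2]; return o+(ray*s[:,None])@R.T
    w=ray@R.T; return o+w*((z-o[2])/w[:,2])[:,None]
def px(e): return np.array(e["xy"])*[640,480]
E
cat > a.py <<'E'
from h import *
st=bot.read_state(); print(st["time_s"],st["position"],np.round(st["tcp_rot"],3).tolist())
for n in ("top","side"):
    p,d=bot.capture(n); cv2.imwrite(f"pics/{n}0.png",p[:,:,::-1]); np.save(f"{n}d.npy",d)
    for t,z in (("opening",.05),("tab_top",.062),("cover",.05),("filter_box",0),("cap_pot",0),("plug_socket",0),("plug_mug",0)):
        for e in bot.pinpoint(n,t)[:3]: print(n,t,round(e["p"],2),px(e).round(1),unproj(n,px(e),z)[0].round(4))
E
python3 a.py
```

```text
0.0 [ 0.2760188  -0.55993285  0.22157184] [[0.897, 0.442, -0.001], [0.442, -0.897, 0.002], [0.0, -0.002, -1.0]]
top tab_top 0.58 [288.2 259.1] [0.465  0.0876 0.062 ]
top cover 0.95 [316.9 235.2] [0.5219 0.021  0.05  ]
top cover 0.9 [231.  329.7] [0.3057 0.2179 0.05  ]
top cover 0.88 [395.1 258.9] [ 0.4652 -0.1606  0.05  ]
top filter_box 0.72 [292.3 229.2] [0.5444 0.0804 0.    ]
top cap_pot 0.85 [245.7 273.1] [0.4376 0.1928 0.    ]
top plug_socket 0.69 [274.8 179.6] [0.6693 0.1238 0.    ]
top plug_socket 0.6 [332. 287.] [ 0.403  -0.0153  0.    ]
top plug_socket 0.49 [291.1 232.4] [0.5364 0.0834 0.    ]
top plug_mug 0.79 [165.1 216. ] [0.5787 0.3921 0.    ]
side opening 0.86 [324.6 252. ] [0.5274 0.0231 0.05  ]
side tab_top 0.72 [319.6 270.6] [0.4601 0.098  0.062 ]
side tab_top 0.66 [318.9 241.3] [0.5599 0.0132 0.062 ]
side cover 0.94 [392.5 253.6] [ 0.4154 -0.0966  0.05  ]
side cover 0.93 [325. 356.] [0.2636 0.2571 0.05  ]
side cover 0.89 [363.4 221.8] [ 0.5779 -0.1634  0.05  ]
side filter_box 0.62 [301.3 277.9] [0.5354 0.0898 0.    ]
side filter_box 0.48 [328.8 250. ] [ 0.5896 -0.048   0.    ]
side cap_pot 0.7 [288.8 314.2] [0.4464 0.1966 0.    ]
side cap_pot 0.65 [329.4 252.6] [ 0.5787 -0.0403  0.    ]
side plug_socket 0.57 [329.7 251.2] [ 0.5834 -0.0457  0.    ]
side plug_socket 0.55 [366.2 289.5] [0.4009 0.006  0.    ]
side plug_mug 0.95 [173.3 321.5] [0.5842 0.3921 0.    ]
```

```bash
python3 -c "
import cv2
a=cv2.imread('pics/top0.png');cv2.imwrite('pics/top1.png',cv2.resize(a[130:380,170:490],(768,600),interpolation=cv2.INTER_CUBIC))"
```

```text
(no output)
```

View pics/top1.png

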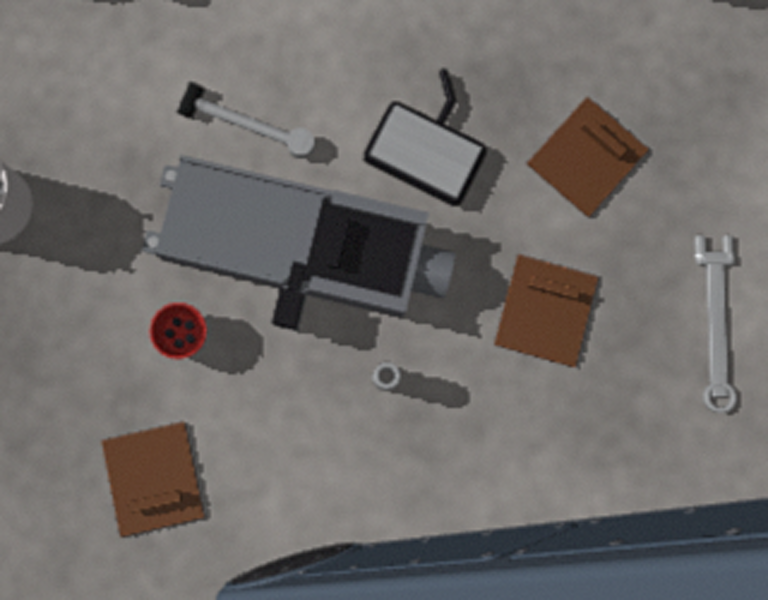

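View pics/side0.png

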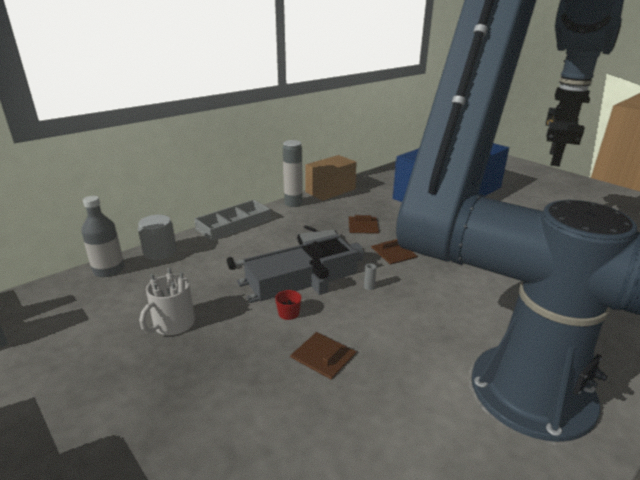

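The top view crop shows the black cover at (365,245), on the grey box and beside the black tab at (287,306). The look-alikes are three brown slabs at crop pixels (590,155), (548,310) and (155,480). The black one on the box is the one meant, and this enlarged crop confirms it. Next I'll get the box pose from depth.

```bash
cat > b.py <<'E'
from h import *
d=np.load("topd.npy"); v,u=np.mgrid[130:380,170:490]; dd=d[v,u].ravel(); ok=dd>0
uv=np.c_[u.ravel()+.0,v.ravel()][ok]; P=unproj("top",uv,depth=dd[ok])
s=(P[:,2]>.042)&(P[:,2]<.085); im=np.zeros((480,640),np.uint8); q=uv[s].astype(int); im[q[:,1],q[:,0]]=1
W=np.zeros((480,640,3)); W[uv[:,1].astype(int),uv[:,0].astype(int)]=P
n,l,stt,c=cv2.connectedComponentsWithStats(im)
for k in range(1,n):
    if stt[k,4]>60:
        pts=W[l==k]; r=cv2.minAreaRect((pts[:,:2]*1000).astype(np.float32)); print(stt[k,4],c[k].round(),r,pts[:,2].min().round(3),np.median(pts[:,2]).round(4),pts[:,2].max().round(3)); 
# main body only, opened to remove tab & snout
k=1+np.argmax(stt[1:,4]); m=cv2.morphologyEx((l==k).astype(np.uint8),cv2.MORPH_OPEN,np.ones((21,21)))>0
pts=W[m]; r=cv2.minAreaRect((pts[:,:2]*1000).astype(np.float32)); print("body",r,cv2.boxPoints(r).round(1).tolist())
for e in bot.outline_of("top","cover")[:1]:
    m=e["mask"]; print(e["xy"],m.sum()); pts=W[m]; pts=pts[pts[:,2]>.045]; print("cover",cv2.minAreaRect((pts[:,:2]*1000).astype(np.float32)),np.median(pts[:,2]))
for t in ("tab_top","tab"):
  for e in bot.outline_of("top",t)[:2]:
    m=e["mask"]; pts=W[m]; print(t,e["p"],m.sum(),px(e)); pts=pts[pts[:,2]>.045]; 
    if len(pts)>5: print(cv2.minAreaRect((pts[:,:2]*1000).astype(np.float32)),np.median(pts[:,2]))
E
python3 b.py
```

```text
4983 [294. 229.] ((518.3890380859375, 68.70757293701172), (285.2080078125, 140.4473114013672), 76.10429382324219) 0.042 0.0531 0.078
133 [174. 213.] ((578.8776245117188, 355.3938903808594), (17.37070655822754, 66.7231216430664), 86.84530639648438) 0.042 0.0629 0.085
61 [331. 286.] ((403.00799560546875, -10.297659873962402), (23.093412399291992, 23.08824348449707), 0.23770704865455627) 0.052 0.0581 0.064
body ((539.8825073242188, 82.01038360595703), (255.1670684814453, 92.11524200439453), 71.21446228027344) [[455.20001220703125, -23.899999618530273], [542.4000244140625, -53.599998474121094], [624.5999755859375, 188.0], [537.4000244140625, 217.60000610351562]]
[0.4975, 0.4873] 1286
cover ((525.6182250976562, 14.33017349243164), (95.52299499511719, 82.46159362792969), 76.32587432861328) 0.056489701045423946
tab_top 0.77 228 [288.192 254.496]
((480.4974060058594, 81.55162811279297), (24.22477912902832, 60.80929183959961), 76.64936828613281) 0.06057324544579856
tab 0.48 245 [291.584 255.792]
((481.7144775390625, 81.41743469238281), (24.201087951660156, 63.311222076416016), 77.06295776367188) 0.06017202617107342
tab 0.45 387 [273.088 179.904]
```

Emit:
{"name": "apply_moves", "arguments": {"plan": [0.32, 1, 0, 0.42, 0.32, 1, 0, 0.42, 0.32, 1, 0, 0.42, 0.32, 1, 0, 0.42, 0.32, 1, 0, 0.42, 0.32, 1, 0, 0.42, 0.32, 1, 0, 0.42, 0.32, 1, 0, 0.42, 0.32, 1, 0, 0.42, 0.32, 1, 0, 0.42, 0.32, 1, 0, 0.42, 0.32, 1, 0, 0.42], "grip": 1}}

```text
time_s: 2.45
position: [0.4689, 0.041, 0.2229]
tcp_rot: [[0.229, 0.973, 0.001], [0.973, -0.229, -0.0], [-0.0, 0.001, -1.0]]
force: [0.1, 0.0, -0.6]
opening: 0.007
grasp_force: 0.0
```

Emit:
{"name": "apply_moves", "arguments": {"plan": [0, 0.4, 0, 0, 0, 0.4, 0, 0, 0, 0, 0, 0, 0, 0, 0, 0]}}

```text
time_s: 2.95
position: [0.4684, 0.0789, 0.2226]
tcp_rot: [[0.231, 0.973, 0.0], [0.973, -0.231, -0.0], [-0.0, 0.0, -1.0]]
force: [0.0, 0.2, -0.2]
opening: 0.003
grasp_force: 0.0
```

```bash
cat > c.py <<'E'
import sys
from h import *
tag=sys.argv[1]; st=bot.read_state(); print(st["time_s"],np.round(st["position"],4),np.round(st["tcp_rot"],3).tolist(),np.round(st["force"],1),st["opening"],bot.hold_point_z)
p,d=bot.capture("wrist"); cv2.imwrite(f"pics/{tag}.png",p[:,:,::-1]); np.save("wd.npy",d)
for t,z in (("opening",.05),("tab_top",.062),("cover",.05),("cap_pot",0),("plug_socket",0)):
    for e in bot.pinpoint("wrist",t)[:2]: print(t,round(e["p"],2),px(e).round(1),unproj("wrist",px(e),z,st=st)[0].round(4))
v,u=np.mgrid[0:480:1,0:640:1]; uv=np.c_[u.ravel(),v.ravel()]; W=unproj("wrist",uv,depth=d.ravel(),st=st).reshape(480,640,3); np.save("W.npy",W)
g=p.astype(int).sum(2)
for t in ("tab_top","cover"):
    for e in bot.outline_of("wrist",t)[:2]:
        pts=W[e["mask"]&(d>0)]; pts=pts[(pts[:,2]>.045)&(pts[:,2]<.09)]
        if len(pts)>9: print(t,round(e["p"],2),px(e).round(),cv2.minAreaRect((pts[:,:2]*1000).astype(np.float32)),np.percentile(pts[:,2],[5,50,95]).round(4))
E
python3 c.py w1
```

```text
2.95 [0.4684 0.0789 0.2226] [[0.231, 0.973, 0.0], [0.973, -0.231, -0.0], [-0.0, 0.0, -1.0]] [ 0.   0.2 -0.2] 0.002662792546096699 0.0187
cover 0.76 [139.9 123.9] [0.3296 0.2129 0.05  ]
cover 0.69 [478.8 395.6] [ 0.6157 -0.1755  0.05  ]
cap_pot 0.64 [271.2 108.1] [0.4512 0.1956 0.    ]
tab_top 0.74 [319. 216.] ((482.4942626953125, 82.74700927734375), (23.950281143188477, 63.48371124267578), 76.56681823730469) [0.0527 0.0605 0.0621]
cover 0.85 [390. 253.] ((530.5779418945312, 34.27047348022461), (58.26921081542969, 82.47563171386719), 76.4082260131836) [0.0544 0.0559 0.0718]
```

View pics/w1.png

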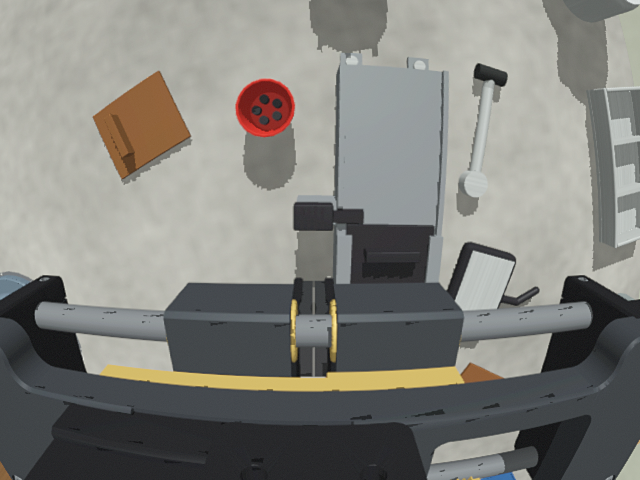

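The wrist view shows the tab block at (313,216) with its bar reaching to (350,216). The black cover and rib are at (392,258). The tab centre comes out at about (0.469, 0.0855), so I'll press there.

Emit:
{"name": "apply_moves", "arguments": {"plan": [0, 0.14, -0.6, 0, 0, 0, -0.8, 0, 0, 0, -0.8, 0, 0, 0, -0.6, 0, 0, 0, -0.2, 0, 0, 0, -0.1, 0, 0, 0, -0.1, 0, 0, 0, 0, 0]}}

```text
time_s: 4.35
position: [0.4686, 0.0864, 0.063]
tcp_rot: [[0.231, 0.973, 0.001], [0.973, -0.231, -0.0], [0.0, 0.001, -1.0]]
force: [0.4, 0.3, -0.3]
opening: 0.007
grasp_force: 0.0
```

Emit:
{"name": "apply_moves", "arguments": {"plan": [0, 0, -0.06, 0, 0, 0, -0.06, 0, 0, 0, -0.06, 0, 0, 0, 0, 0]}}

```text
time_s: 4.85
position: [0.4689, 0.0864, 0.0535]
tcp_rot: [[0.231, 0.973, 0.001], [0.973, -0.231, -0.0], [0.0, 0.001, -1.0]]
force: [1.7, 0.5, 2.7]
opening: 0.001
grasp_force: 0.9
```

Emit:
{"name": "apply_moves", "arguments": {"plan": [0, 0, -0.04, 0, 0, 0, -0.02, 0, 0, 0, 0, 0]}}

```text
time_s: 5.22
position: [0.469, 0.0864, 0.0522]
tcp_rot: [[0.231, 0.973, 0.002], [0.973, -0.231, -0.0], [0.0, 0.002, -1.0]]
force: [-2.6, -0.3, 18.8]
opening: 0.005
grasp_force: 9.5
```

Emit:
{"name": "apply_moves", "arguments": {"plan": [0, 0, 0.8, 0, 0, 0, 0.8, 0, 0.28, -0.38, 0.4, 0, 0.28, -0.38, 0, 0, 0.28, -0.38, 0, 0, 0.28, -0.38, 0, 0, 0, 0, 0, 0, 0, 0, 0, 0]}}

```text
time_s: 6.22
position: [0.5232, 0.0105, 0.1497]
tcp_rot: [[0.232, 0.973, -0.003], [0.973, -0.232, 0.001], [0.0, -0.003, -1.0]]
force: [-1.5, -0.1, 0.9]
opening: 0.01
grasp_force: 0.0
```

```bash
python3 c.py w2
python3 - <<'E'
import numpy as np,cv2
W=np.load("W.npy"); C=np.array([.542,.082]); Y=np.array([.2334,.9724]); X=np.array([.9724,-.2334])
q=W[...,:2]-C; bx=q@X*1e3; by=q@Y*1e3; z=W[...,2]*1e3
s=(abs(bx+72)<14)&(abs(by+14)<9); print("tab z",np.percentile(z[s],[5,50,95]),s.sum())
s=(abs(bx)<30)&(by>-110)&(by<0)&(z>66)&(z<80); print("rib",np.percentile(bx[s],[2,98]),np.percentile(by[s],[2,98]),s.sum())
s=(z>53.5)&(z<58)&(abs(bx)<36)&(abs(by)<125); print("slab y",np.percentile(by[s],[1,99]))
s=(z>52)&(z<63)&(by>20)&(by<110)&(abs(bx)<60); print("rails",bx[s].min(),bx[s].max())
E
```

```text
6.225 [0.5232 0.0105 0.1497] [[0.232, 0.973, -0.003], [0.973, -0.232, 0.001], [0.0, -0.003, -1.0]] [-1.5 -0.1  0.9] 0.009752317250114516 0.0187
tab_top 0.97 [216.  162.5] [0.4717 0.0853 0.062 ]
tab_top 0.26 [196.1 276.8] [0.4325 0.0093 0.062 ]
cover 0.98 [49.4 78.9] [0.3409 0.2004 0.05  ]
cover 0.68 [318.  237.1] [0.5267 0.0149 0.05  ]
cap_pot 0.98 [181.2  48.4] [0.4483 0.1943 0.    ]
plug_socket 0.8 [196.4 278.8] [ 0.4055 -0.0104  0.    ]
tab_top 0.91 [218. 160.] ((470.1971435546875, 85.63070678710938), (23.858505249023438, 38.16827392578125), 75.07413482666016) [0.049  0.0518 0.0531]
cover 0.88 [315. 226.] ((528.6422119140625, 21.759990692138672), (82.39900207519531, 84.81657409667969), 76.3625259399414) [0.0547 0.0559 0.0717]
tab z [50.73689284 51.97629201 53.20729485] 938
rib [-23.78480143  23.59309184] [-51.7627897 -41.7173445] 1228
slab y [-101.4780238   -21.30398997]
rails -49.9202599849391 50.86262830621889
```

View pics/w2.png

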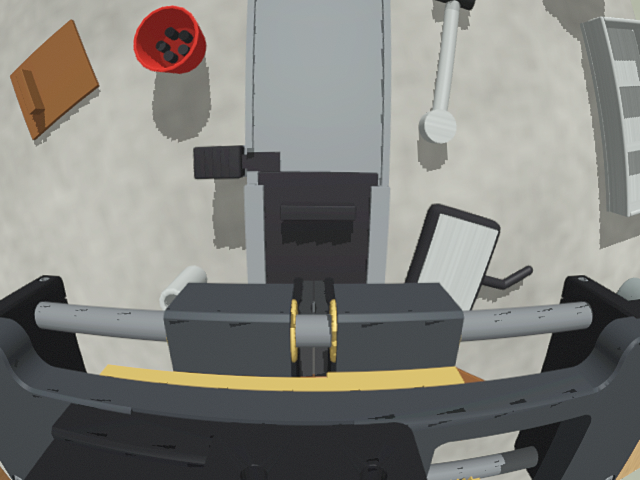

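The tab top is down at 52 mm. The rib's rear face is at box y = -52 mm. I'll lower the fingers behind the rib and push.

Emit:
{"name": "apply_moves", "arguments": {"plan": [0.03, -0.01, -0.6, 0, 0, 0, -0.6, 0, 0, 0, -0.4, 0, 0, 0, -0.17, 0, 0, 0, 0, 0, 0.03, 0.12, 0, 0, 0.03, 0.12, 0, 0, 0.03, 0.12, 0, 0, 0.03, 0.12, 0, 0, 0, 0, 0, 0]}}

```text
time_s: 7.88
position: [0.5319, 0.0346, 0.0621]
tcp_rot: [[0.231, 0.973, 0.0], [0.973, -0.231, 0.0], [0.0, 0.0, -1.0]]
force: [0.7, 0.2, 0.4]
opening: 0.008
grasp_force: 0.0
```

Emit:
{"name": "apply_moves", "arguments": {"plan": [0.04, 0.16, 0, 0, 0.047, 0.194, 0, 0, 0.047, 0.194, 0, 0, 0.047, 0.194, 0, 0, 0.047, 0.194, 0, 0, 0, 0, 0, 0]}}

```text
time_s: 8.62
position: [0.5433, 0.0818, 0.062]
tcp_rot: [[0.23, 0.973, 0.0], [0.973, -0.23, 0.0], [0.0, 0.0, -1.0]]
force: [0.1, 0.4, -0.5]
opening: 0.003
grasp_force: 0.0
```

```bash
cat > e.py <<'E'
import numpy as np
W=np.load("W.npy"); C=np.array([.542,.082]); Y=np.array([.2334,.9724]); X=np.array([.9724,-.2334])
q=W[...,:2]-C; bx=q@X*1e3; by=q@Y*1e3; z=W[...,2]*1e3
s=(abs(bx+72)<14)&(abs(by+14)<9); print("tab z",np.percentile(z[s],[5,50,95]) if s.any() else 0)
s=(abs(bx)<30)&(by>-110)&(by<124)&(z>69)&(z<74); print("rib",np.percentile(bx[s],[2,98]),np.percentile(by[s],[2,98]),s.sum())
s=(z>54)&(z<59)&(abs(bx)<36)&(abs(by)<125); print("slab y",np.percentile(by[s],[1,99]), "z",np.percentile(z[s],[5,50,95]))
E
python3 c.py w3; python3 e.py
```

```text
8.625 [0.5433 0.0818 0.062 ] [[0.23, 0.973, 0.0], [0.973, -0.23, 0.0], [0.0, 0.0, -1.0]] [ 0.1  0.4 -0.5] 0.00287601054911744 0.0187
tab_top 0.75 [180.2 313. ] [0.475  0.0888 0.062 ]
cap_pot 0.97 [132.9 124.8] [ 0.4504  0.1959 -0.    ]
tab_top 0.63 [164. 292.] ((462.78936767578125, 94.11070251464844), (11.943191528320312, 19.031068801879883), 75.4333724975586) [0.0465 0.0515 0.0528]
cover 0.57 [316. 242.] ((541.153564453125, 78.99626922607422), (94.58037567138672, 87.03829956054688), 75.74765014648438) [0.0547 0.056  0.0721]
tab z [ 51.15081921  53.47773478 174.90088493]
rib [-23.7919778   23.81492846] [ 9.69471273 22.54043842] 2789
slab y [-30.86390393  43.22697041] z [54.72538898 55.77205926 56.94304122]
```

View pics/w3.png

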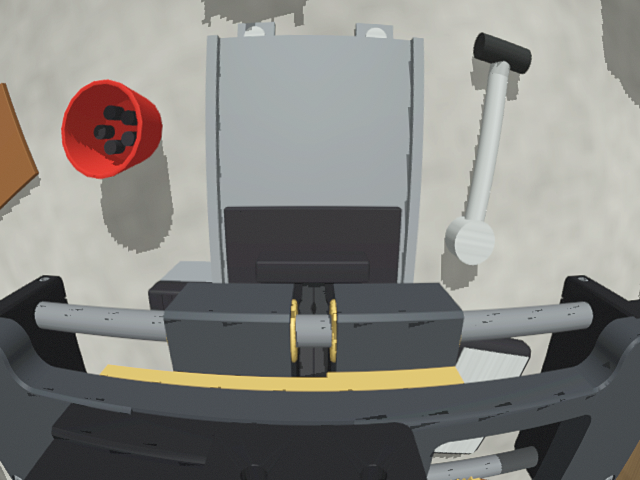

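The cover is sliding straight and flat, with its front edge at box y = 43 mm and its centre at about -5 mm. The target is about +45 mm, so I'll push 50 mm more.

Emit:
{"name": "apply_moves", "arguments": {"plan": [0.047, 0.194, 0, 0, 0.047, 0.194, 0, 0, 0.047, 0.194, 0, 0, 0.047, 0.194, 0, 0, 0.03, 0.12, 0, 0, 0.016, 0.07, 0, 0, 0, 0, 0, 0, -0.047, -0.194, 0, 0, -0.03, -0.12, 0, 0, 0, 0, 0.6, 0, 0, 0, 0.8, 0, 0, 0, 0.8, 0]}}

```text
time_s: 10.52
position: [0.5505, 0.1125, 0.1729]
tcp_rot: [[0.232, 0.973, -0.001], [0.973, -0.232, 0.0], [-0.0, -0.001, -1.0]]
force: [0.1, 0.2, -0.1]
opening: 0.005
grasp_force: 0.0
```

Emit:
{"name": "apply_moves", "arguments": {"plan": [-0.15, -0.6, 0.4, 0, -0.15, -0.6, 0.4, 0, 0, 0, 0, 0, 0, 0, 0, 0]}}

```text
time_s: 11.02
position: [0.5356, 0.0532, 0.2116]
tcp_rot: [[0.232, 0.973, -0.001], [0.973, -0.232, 0.001], [0.0, -0.001, -1.0]]
force: [-0.8, 0.2, -0.7]
opening: 0.004
grasp_force: 0.0
```

```bash
python3 c.py w4; python3 e.py
```

```text
11.025 [0.5356 0.0532 0.2116] [[0.232, 0.973, -0.001], [0.973, -0.232, 0.001], [0.0, -0.001, -1.0]] [-0.8  0.2 -0.7] 0.0036636760074860927 0.0187
opening 0.92 [315.5 268.8] [0.5272 0.0131 0.05  ]
tab_top 0.63 [234.  207.9] [0.4725 0.0872 0.062 ]
cover 0.85 [ 83.  121.7] [0.3398 0.2101 0.05  ]
cover 0.84 [313.  142.4] [0.5516 0.1249 0.05  ]
cap_pot 0.92 [201.4 103.4] [0.4512 0.194  0.    ]
plug_socket 0.26 [316.3 142.8] [0.5546 0.1239 0.    ]
tab_top 0.84 [236. 205.] ((470.4674377441406, 85.94677734375), (24.71279525756836, 39.5700798034668), 73.65853118896484) [0.0477 0.0516 0.053 ]
cover 0.85 [313. 142.] ((552.2288818359375, 124.67176818847656), (95.44290161132812, 84.76432800292969), 76.48821258544922) [0.0546 0.0559 0.0713]
tab z [ 51.73325784 323.41867651 324.72171503]
rib [-23.94748472  23.38104476] [61.26454628 70.37305369] 739
slab y [-2.40572254 90.55478233] z [54.61851786 55.78299641 57.00132007]
```

View pics/w4.png

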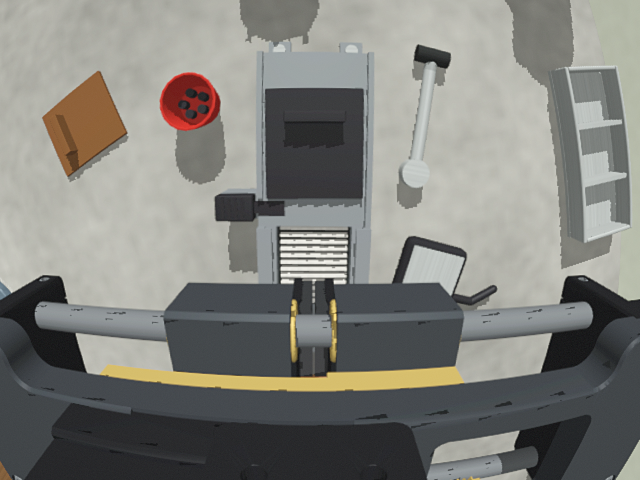

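The cover lies flat on the deck (315,140), with its centre at box y ≈ +44 mm. The pleated filter is uncovered (313,255), the tab is down (235,206), and the bystanders in view haven't moved. I'm handing in.

```bash
python3 -c "
from rig import bot
print(bot.hand_in())"
```

```text
the job is handed in; nothing more can be done
None
```

I pressed the snap tab fully down, then pushed the cover by its rib to about box y = +44 mm; it lies flat on the deck with the filter opening wholly uncovered, only the tab and cover were touched, and the job is handed in at about 11 s (no verdict was returned).

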